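# Seat the press lid on the shaving soap and take the outer lid off alone

## Robot

A 6-joint arm with a two-finger parallel gripper is mounted at the origin on the work surface. World frame = base frame: x ahead of the robot, y to its left, z up, the work surface at z = 0. Lengths are in m, angles in rad, forces in N, time in s.
With the tool pointing down it reaches from about 0.375 to 0.9 m from the base axis. Payload 3.1 kg.
Tool frame: the origin (TCP) lies where the fingers leave the gripper's body, on its centre line; the fingertips stand manip.tip_reach ahead of it and the grasp point (between the pads) lies 54 mm ahead of it (manip.tip_reach is the distance from the TCP to the fingertips, in m); z points along the fingers, y is the direction in which the jaws open and shut (so a half turn about z gives the same grasp; the last joint's range is limited). The gripper opens to 85 mm and grips with 20 to 120 N. Pads are 22 mm wide; open, the fingers measure 114 mm over their backs; the gripper's body (76 mm by 85 mm) begins 54 mm behind the grasp point. The pads swing forward as they close: fully open they stand 13 mm farther back than shut.
Start: joints at [-1.482, 0.527, 1.433, -0, 1.181, -0.178], TCP at [0.165, -0.603, 0.304] pointing down, gripper open.
Joint ranges: [-3.08, 3.08], [-0.75, 2.2], [0.22, 2.44], [-1.43, 4.57], [0, 2.65], [-2.85, 2.85]. Speed limits (rad/s): [2.79, 2.79, 3.14, 3.14, 3.14, 3.14].

## Interface

Orientations are given as a unit quaternion [x, y, z, w].
In Python, from station import manip, cams, order gives the robot as it stands. The module is installed in compiled form; this text tells all that it offers.
- The arm moves only by the tool drive_tool, never from a script. Its arguments are lists of equal length, an entry for each row: "linear": the shift along the tool's x, y, z in mm, a list of three; "rot": the turn, a rotation vector about the tool's x, y, z in degrees, a list of three; "hand": the finger opening in mm, from 0 to 85.4. A call has 1 to 20 rows; each row shifts and turns the pose as measured when the row begins, along the tool's axes as they then stand; what a row does not reach is not made up. A row lasts 1/12 s, in which the tool goes at most 41.7 mm and 7.16 degrees, less where a joint would pass 70% of its speed; a pose out of reach is approached as far as the arm can. A call with a gripper value outside its range is refused whole. The fingers move at their own pace and stop on an object; "force" is the grip in N (left out, the last holds). Time passes only in rows, so rows that do not move let the fingers close. It gives the time, the measured TCP pose, the force and the opening at its end, in the units of the state.
- manip.sense(): the state, without advancing time (a new reading comes with each control period).
- cams.snapshot(name): name is "scene" or "top" or "wrist"; returns the picture (480x640x3 uint8, red, green, blue); there is no depth.
- cams.camera_model(name): a dict with "vfov" (degrees; the focal length in pixels is half the picture's height over the tangent of half this angle, whatever the lens; pixels are square), "cx", "cy" (the principal point, pixels), "rvec" (rotation vector, rad) and "tvec" (3), from world to camera coordinates, as OpenCV has them. Camera axes: x right, y down, z forward; pixel columns grow to the right and rows downward; lengths in m; the calibration is good to about 2 mm. A picture is of the moment at which its call begins: read the wrist's pose just before it. camera_model takes no time and is no camera call; for the wrist camera it gives the pose at the moment of the call.
- order.sign_off(): hands the job in, once; it reports no verdict.
Trained networks look in the newest picture that a camera, given by its name, has taken for a name from the list of things; names that differ only in an ending like _2 or _b are one class to them, and where a whole thing is asked for, a point or a joint stands for the part that bears it (a point fixed in the world has none). Each returns a list of dicts, best first, with "score" (0 to 1); they miss things now and then, are a little off and sometimes report something else, mostly with a low value. They report only what shows in the picture. A call takes as long as a camera call. They do not tell look-alikes from the thing itself.
- cams.regions_of(label, camera): "pixels" (480x640 bool, what is visible of it) and "rect" ([left, top, right, bottom] in pixels, round what is visible of it).
- cams.spot_point(label, camera): "at" ([column, row] in pixels: a listed point, or the origin of a listed thing).
The state is a dict: "t": time; "q": joint angles; "qd": joint speeds; "tau": joint torques, N m; "tcp_pos": TCP position; "tool_rot": TCP orientation; "force": force on the tool from outside, world axes, zero at the start; "ft_torque": the same for the moment, N m; "finger_gap": opening from 0.0 (shut) to 1.0 (fully open).
Only numpy, scipy, OpenCV 4.12 (cv2) and the standard library are available. Lean on these libraries where they do the work, as an engineer would, in place of code of your own. Each camera call takes 0.05 s, during which the arm holds its last target. There are 200 camera calls.

## Task

The two lids of the shaving-soap tin stand nested beside it: carry both together by the press lid's knob to the open tin and lower them until the outer lid sits on the rim and, with the knob still in your grip, you feel the press lid rest gently on the soap, whose level you cannot know beforehand. Then let go of the knob, take the outer lid by its sides and lift it off alone, level, until it is well clear above the knob, leaving the press lid lying untouched and undisturbed on the soap. Finish while still holding the outer lid level in the air, and leave everything else on the dresser where it is.

Things in the scene. Friction and masses are not known exactly. Their poses are not given: they have to be found in the camera images.
- press_lid: Press lid: brass plug 47 mm across, 20 mm high, with a straight round wooden knob rod 16 mm across (21 mm at its foot) up to 72 mm above the plug's underside. About 0.13 kg. Origin: centre of its underside, z up. It starts on the table inside the outer lid, the knob rising through that lid's hole. In the tin it has 3 mm of room all round and sinks onto the soap.
- knob_top (a point): Top end of the press lid's knob, on its axis. Nested, 49 mm of knob stand above the outer lid; once that lid stops on the tin's rim and the press lid sinks on, the knob slides down through the hole, leaving 33 to 45 mm above. So keep the fingertips at least 20 mm above the outer lid when gripping the knob.
- outer_lid: Outer lid: teal cap 68 mm across, 21 mm high (skirt 18 mm deep, 63 mm wide inside), with a 24 mm hole in its flat top. About 0.09 kg. Origin: centre of the skirt's lower edge, z up. At the start it lies on the press lid's plug, origin 2 mm above the press lid's, and is carried by it. On the tin its top rests on the rim: origin 42 mm above the table.
- tin: Soap tin, fixed to the table on a rubber pad: aluminium with a teal band, 58 mm across outside (55 mm at the very rim), 53 mm inside, 60 mm high, open at the top. Origin: centre of its underside, on the table.
- tin_rim (a point): Centre of the tin's mouth, at rim height, 60 mm above the table.
- soap: Hard cream-coloured cake of shaving soap in the tin, 49 mm across. Origin: centre of the tin's underside, on the table, NOT the soap's top. Its level top lies somewhere from 24 to 36 mm above the table (worn by use, differs each time, not reported); it is rigid and does not give.
- talc: Bystander: teal flat bottle of talc, 36 x 58 x 117 (mm). Origin: centre of its underside. Not to be disturbed.
- charger: Bystander: white charger block, 45 x 45 x 28 (mm). Origin: centre of its underside. Not to be disturbed.
- pen: Bystander: orange pen with a red cap, 136 long, 11 thick (mm). Origin: centre of its underside. Not to be disturbed.
- clipper: Bystander: steel nail clipper, 62 long, 15 high (mm). Origin: centre of its underside. Not to be disturbed.
- scissors: Bystander: small nail scissors with violet loops, 90 long, 6 thick (mm). Origin: centre of its underside. Not to be disturbed.
- brush: Bystander: shaving brush standing on its wooden handle, 40 across, 102 high (mm). Origin: centre of its underside. Not to be disturbed.
There are look-alikes about, which are no part of the job. Leave any brown look-alike of the tin alone.

How it is judged:
By the outcome, as a careful person would: the job done as asked, in the order asked, and still so for the second after the job is handed in, while the arm keeps its last pose, push and grip.
It also fails if it takes over 58 s, if anything falls off the work surface, if the arm or the gripper's body presses on something with over 40 N, if the wrist force passes 120 N, or if a joint passes its speed limit or range.

## Working session

There is one attempt and no reset: what is moved stays moved. The work goes in short steps, Python scripts to look and compute and a tool call to move; the robot and the scene stay as the last step left them, time stands still between calls to the robot, and variables do not carry over. Pictures are saved under pics/ and viewed, about 8 in all and at most 12, crops included, and the job is handed in when it is done.

Besides the shell and the picture viewer there is one more tool, called after "Emit:" in YAML: its name, and indented under it one key for each argument. drive_tool: Moves the arm, as the interface text tells. Its arguments: {"type":"object","properties":{"linear":{"type":"array","items":{"type":"array","items":{"type":"number"}}},"rot":{"type":"array","items":{"type":"array","items":{"type":"number"}}},"hand":{"type":"array","items":{"type":"number"}},"force":{"type":"number"}},"required":["linear","rot","hand"]}

```bash
mkdir -p pics; cat > h.py <<'E'
import numpy as np, cv2
from scipy.spatial.transform import Rotation as R
from station import manip, cams, order
def cam(n):
    m=cams.camera_model(n); f=240/np.tan(np.radians(m['vfov'])/2)
    return f,m['cx'],m['cy'],R.from_rotvec(m['rvec']).as_matrix(),np.array(m['tvec'])
def px2w(n,p,z,m=None):
    f,cx,cy,A,t=m or cam(n)
    d=A.T@np.array([(p[0]-cx)/f,(p[1]-cy)/f,1]); c=-A.T@t
    return c+d*(z-c[2])/d[2]
def w2px(n,w,m=None):
    f,cx,cy,A,t=m or cam(n); c=A@np.array(w)+t
    return np.array([cx+f*c[0]/c[2],cy+f*c[1]/c[2]])
def save(n,name): 
    im=cams.snapshot(n); cv2.imwrite('pics/'+name,im[:,:,::-1]); return im
E
python3 - <<'E'
from h import *
print(manip.sense(),manip.tip_reach)
for n in ['top','scene']:
    save(n,n+'1.png'); m=cam(n); print(n,m)
    for l,z in [('knob_top',.072),('tin_rim',.06),('press_lid',0),('outer_lid',.002),('tin',0),('talc',0),('brush',0),('charger',0),('pen',0),('clipper',0),('scissors',0)]:
        for r in cams.spot_point(l,n)[:3]: print(n,l,round(r['score'],2),np.round(r['at']),np.round(px2w(n,r['at'],z),3))
E
```

```text
{'t': 0.0, 'q': array([-1.48248124e+00,  5.28489058e-01,  1.43391903e+00, -2.76806704e-05,
        1.18141195e+00, -1.78529732e-01]), 'qd': array([ 0.00079488, -0.00011045, -0.00118493,  0.00123848,  0.00057731,
       -0.0023642 ]), 'tau': array([-8.24470135e-04, -4.42353487e+01, -1.78024185e+01, -2.28643626e-04,
        8.46963987e-03,  1.21415718e-05]), 'tcp_pos': array([ 0.16475942, -0.60229989,  0.30291407]), 'tool_rot': array([ 9.91111111e-01,  1.33032046e-01,  3.74333436e-05, -1.11313905e-03]), 'force': array([-0.90564428, -0.5843554 , -0.71093265]), 'ft_torque': array([ 0.10104843, -0.02705657, -0.01270429]), 'finger_gap': 0.9994816248754566} 0.0726
top (np.float64(531.1426125798891), 314.34735251260696, 239.66730460795551, array([[-0.00572335, -0.99983649,  0.01715331],
       [-0.98164388,  0.00234739, -0.19070863],
       [ 0.19063718, -0.01792994, -0.98149681]]), array([-0.01006989,  0.54583486,  1.28969658]))
top tin_rim 0.97 [205. 259.] [0.497 0.261 0.06 ]
top tin_rim 0.85 [260. 245.] [0.531 0.123 0.06 ]
top tin_rim 0.83 [273. 186.] [0.685 0.094 0.06 ]
top press_lid 0.6
[... 1132 characters left out ...]
49.] [0.683 0.097 0.06 ]
scene press_lid 0.67 [283. 299.] [ 0.593 -0.136  0.   ]
scene press_lid 0.45 [146. 338.] [ 0.475 -0.413  0.   ]
scene outer_lid 0.68 [144. 335.] [ 0.468 -0.413  0.002]
scene tin 0.91 [381. 264.] [0.675 0.103 0.   ]
scene tin 0.74 [377. 201.] [ 0.509  0.271 -0.   ]
scene tin 0.64 [344. 232.] [0.533 0.119 0.   ]
scene talc 0.89 [427. 187.] [ 0.565  0.416 -0.   ]
scene talc 0.19 [374. 307.] [ 0.751 -0.006  0.   ]
scene brush 0.85 [145. 335.] [ 0.467 -0.412  0.   ]
scene charger 0.67 [373. 308.] [ 0.753 -0.009  0.   ]
scene pen 0.58 [315. 256.] [0.546 0.007 0.   ]
scene clipper 0.66 [263. 238.] [ 0.409 -0.045  0.   ]
scene scissors 0.56 [321. 336.] [ 0.727 -0.143  0.   ]
```

View pics/top1.png

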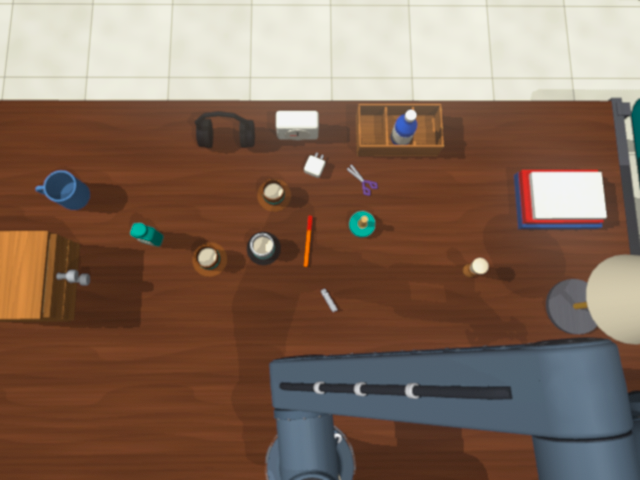

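View pics/scene1.png

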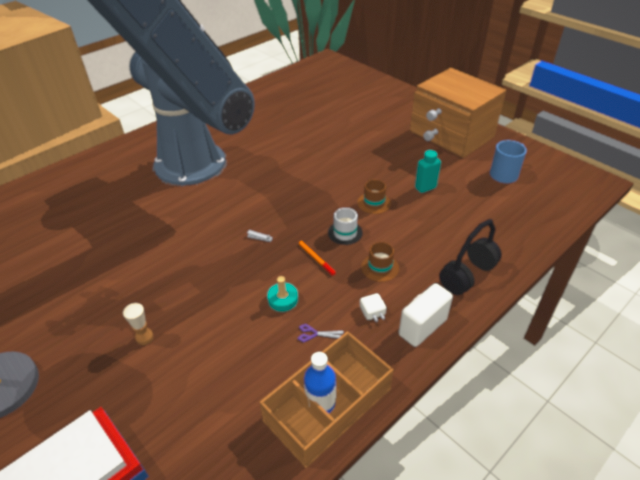

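The aluminium tin is at scene (345,225) / top (262,247), so about (0.531, 0.123). The brown pots at top (208,258) and (273,193) are the look-alikes. The lids are at top (362,223), about (0.597, -0.139).

Emit:
drive_tool:
  linear:
    - [33,-20,0]
    - [33,-20,0]
    - [33,-20,0]
    - [33,-20,0]
    - [33,-20,0]
    - [33,-20,0]
    - [33,-20,0]
    - [33,-20,0]
    - [33,-20,0]
    - [33,-20,0]
    - [33,-20,0]
    - [33,-20,0]
    - [33,-20,0]
    - [33,-20,0]
    - [33,-20,0]
    - [33,-20,0]
  rot:
    - [0,0,0]
    - [0,0,0]
    - [0,0,0]
    - [0,0,0]
    - [0,0,0]
    - [0,0,0]
    - [0,0,0]
    - [0,0,0]
    - [0,0,0]
    - [0,0,0]
    - [0,0,0]
    - [0,0,0]
    - [0,0,0]
    - [0,0,0]
    - [0,0,0]
    - [0,0,0]
  hand: [85,85,85,85,85,85,85,85,85,85,85,85,85,85,85,85]

```text
t: 2.53
tcp_pos: [0.6055, -0.147, 0.3021]
tool_rot: [0.992, 0.125, 0.001, 0.007]
force: [0.2, -0.7, -0.9]
finger_gap: 0.994
```

```bash
cat >> h.py <<'E'
def st():
    s=manip.sense(); A=R.from_quat(s['tool_rot']).as_matrix(); p=np.array(s['tcp_pos'])
    print('t %.2f'%s['t'],'tcp',np.round(p*1000,1),'F',np.round(s['force'],2),'M',np.round(s['ft_torque'],3),'gap',round(s['finger_gap']*85.4,1),'z',np.round(A[:,2],4),'x',np.round(A[:,0],4)); return p,A
def go(target):
    p,A=st(); print('tool delta mm',np.round(A.T@(np.array(target)-p)*1000,1), 'level rot deg',np.round(np.degrees(np.cross(A.T@[0,0,1.0],[0,0,-1.0])*-1),2))
E
python3 - <<'E'
from h import *
go((.597,-.139,.28)); print(manip.sense()['q'])
save('wrist','w1.png')
for l,z in [('knob_top',.072),('outer_lid',.002),('press_lid',0)]:
    for r in cams.spot_point(l,'wrist')[:3]: print(l,round(r['score'],2),np.round(r['at']),np.round(px2w('wrist',r['at'],z),4))
E
```

```text
t 2.53 tcp [ 605.5 -147.   302.1] F [ 0.22 -0.66 -0.94] M [-0.072  0.003 -0.024] gap 84.9 z [ 0.0029 -0.0134 -0.9999] x [ 9.689e-01  2.476e-01 -5.000e-04]
tool delta mm [ -6.2 -10.2  21.9] level rot deg [0.78 0.03 0.  ]
[-0.41328123  0.52515837  1.44311831 -0.01204347  1.16528679  0.91200008]
knob_top 0.8 [302. 229.] [ 0.6016 -0.134   0.072 ]
outer_lid 0.82 [304. 218.] [ 0.5958 -0.1377  0.002 ]
outer_lid 0.21 [304. 214.] [ 0.6    -0.1364  0.002 ]
press_lid 0.71 [304. 216.] [ 0.5959 -0.1385  0.    ]
```

View pics/w1.png

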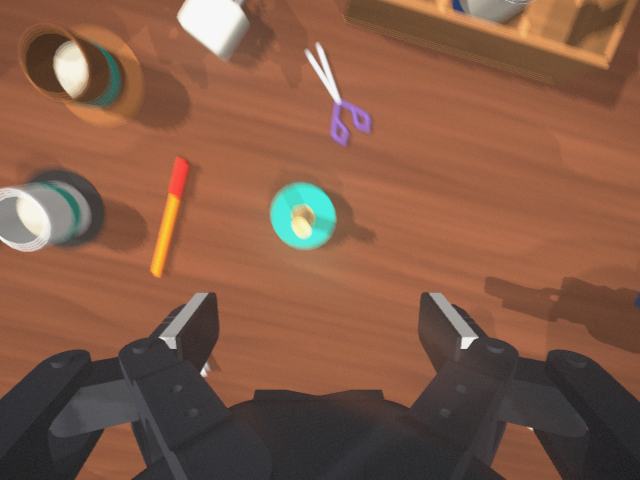

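The wrist view shows the lids at (303,216) with the knob at (302,229), and the tin at the left at (40,215). I'll level the tool, centre and descend partway.

Emit:
drive_tool:
  linear:
    - [-3,-6,30]
    - [-3,-6,30]
    - [0,0,30]
    - [0,0,0]
    - [0,0,0]
  rot:
    - [0.4,0,0]
    - [0.4,0,0]
    - [0,0,0]
    - [0,0,0]
    - [0,0,0]
  hand: [85,85,85,85,85]

```text
t: 3.15
tcp_pos: [0.5935, -0.1449, 0.2122]
tool_rot: [0.992, 0.123, 0.001, 0.002]
force: [-0.3, -0.2, 0.7]
finger_gap: 0.994
```

```bash
python3 - <<'E'
from h import *
save('wrist','w2.png')
for l,z in [('knob_top',.072),('outer_lid',.002),('press_lid',0)]:
    for r in cams.spot_point(l,'wrist')[:2]: print(l,round(r['score'],2),np.round(r['at']),np.round(px2w('wrist',r['at'],z),4))
for r in cams.regions_of('outer_lid','wrist')[:1]:
    x0,y0,x1,y1=r['rect']; print(r['rect'],px2w('wrist',((x0+x1)/2,(y0+y1)/2),.02))
go((.597,-.137,.119))
E
```

```text
knob_top 0.66 [309. 250.] [ 0.5966 -0.1392  0.072 ]
knob_top 0.24 [312. 228.] [ 0.6109 -0.1379  0.072 ]
outer_lid 0.89 [312. 225.] [ 0.5983 -0.1397  0.002 ]
press_lid 0.6 [312. 223.] [ 0.6003 -0.1398  0.    ]
[267.6, 186.3, 352.3, 270.5] [ 0.60010684 -0.13820355  0.02      ]
t 3.40 tcp [ 595.3 -144.4  214.2] F [ 0.58  0.41 -0.33] M [ 0.055 -0.032  0.003] gap 85.0 z [ 0.0074 -0.006  -1.    ] x [0.9696 0.2446 0.0057]
tool delta mm [ 2.9 -7.5 95.2] level rot deg [ 0.44 -0.33 -0.  ]
```

View pics/w2.png

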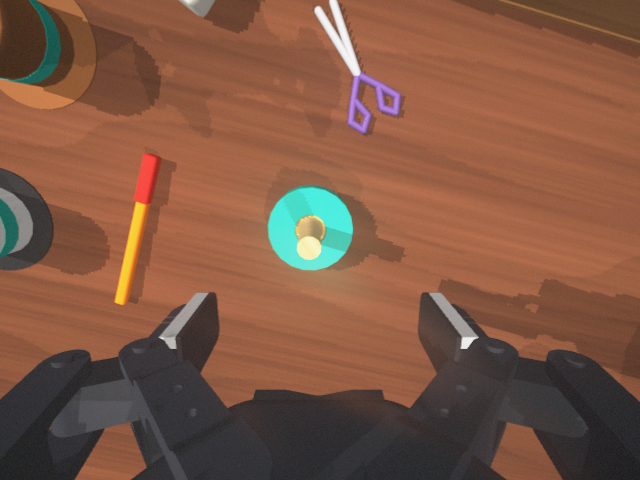

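The knob top at (309,247) and the lid centre at (310,228) both give about (0.5985, -0.1385). Next: level, centre and descend to TCP z = 0.119.

Emit:
drive_tool:
  linear:
    - [2,-3,20]
    - [2.5,-2,25]
    - [0,0,20]
    - [0,0,15]
    - [0,0,8]
    - [0,0,0]
    - [0,0,0]
  rot:
    - [0.4,-0.3,0]
    - [0,0,0]
    - [0,0,0]
    - [0,0,0]
    - [0,0,0]
    - [0,0,0]
    - [0,0,0]
  hand: [85,60,60,60,60,60,60]

```text
t: 3.98
tcp_pos: [0.6069, -0.142, 0.1352]
tool_rot: [0.992, 0.123, 0.011, 0.007]
force: [-1.1, 0.3, -0.2]
finger_gap: 0.707
```

```bash
python3 - <<'E'
from h import *
save('wrist','w3.png')
for l,z in [('knob_top',.072),('outer_lid',.002)]:
    for r in cams.spot_point(l,'wrist')[:2]: print(l,round(r['score'],2),np.round(r['at']),np.round(px2w('wrist',r['at'],z),4))
go((.5985,-.1385,.119))
E
```

```text
knob_top 0.73 [303. 329.] [ 0.5978 -0.1388  0.072 ]
outer_lid 0.86 [308. 277.] [ 0.5969 -0.1407  0.002 ]
t 4.13 tcp [ 607.  -142.1  135.7] F [ 0.16  0.46 -0.25] M [0.006 0.065 0.006] gap 60.2 z [ 0.0247 -0.011  -0.9996] x [0.9693 0.2449 0.0213]
tool delta mm [-7.7 -5.8 16.5] level rot deg [ 0.96 -1.22 -0.  ]
```

View pics/w3.png

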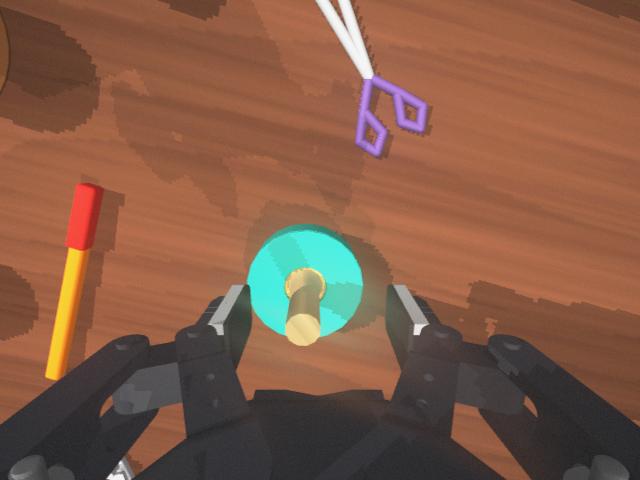

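The knob is at (303,330) and the pads' centre is near column 318. The tool has tilted 1.5°, so I'll level, then centre and lower.

Emit:
drive_tool:
  linear:
    - [-4,-3,2]
    - [-4,-3,3]
    - [0,0,3]
    - [0,0,3]
    - [0,0,0]
    - [0,0,0]
  rot:
    - [0.5,-0.7,0]
    - [0.5,-0.5,0]
    - [0,0,0]
    - [0,0,0]
    - [0,0,0]
    - [0,0,0]
  hand: [60,60,60,60,60,60]

```text
t: 4.63
tcp_pos: [0.5979, -0.1382, 0.1265]
tool_rot: [0.992, 0.123, 0.001, 0.0]
force: [0.3, -0.5, 0.3]
finger_gap: 0.7
```

```bash
python3 - <<'E'
from h import *
go((.5985,-.1387,.119))
E
```

```text
t 4.63 tcp [ 597.9 -138.2  126.5] F [ 0.3  -0.5   0.32] M [0.021 0.047 0.002] gap 59.8 z [ 2.e-03  1.e-04 -1.e+00] x [0.9696 0.2448 0.0019]
tool delta mm [0.5 0.6 7.5] level rot deg [ 0.02 -0.11 -0.  ]
```

Emit:
drive_tool:
  linear:
    - [0,0,4]
    - [0,0,4]
    - [0,0,0]
    - [0,0,0]
  rot:
    - [0,0,0]
    - [0,0,0]
    - [0,0,0]
    - [0,0,0]
  hand: [60,40,40,40]

```text
t: 4.97
tcp_pos: [0.598, -0.1383, 0.1174]
tool_rot: [0.992, 0.123, 0.001, 0.0]
force: [0.6, -0.7, 0.4]
finger_gap: 0.47
```

```bash
python3 - <<'E'
from h import *
go((.5985,-.1387,.119))
save('wrist','w4.png')
for r in cams.spot_point('knob_top','wrist')[:2]: print(round(r['score'],2),np.round(r['at']),np.round(px2w('wrist',r['at'],.072),4))
E
```

```text
t 4.97 tcp [ 598.  -138.3  117.4] F [ 0.63 -0.69  0.39] M [ 0.017  0.005 -0.004] gap 40.1 z [ 1.9e-03  2.0e-04 -1.0e+00] x [0.9696 0.2448 0.0019]
tool delta mm [ 0.4  0.5 -1.6] level rot deg [ 0.02 -0.11 -0.  ]
0.57 [318. 268.] [ 0.6228 -0.1323  0.072 ]
0.56 [319. 330.] [ 0.5987 -0.1386  0.072 ]
```

View pics/w4.png

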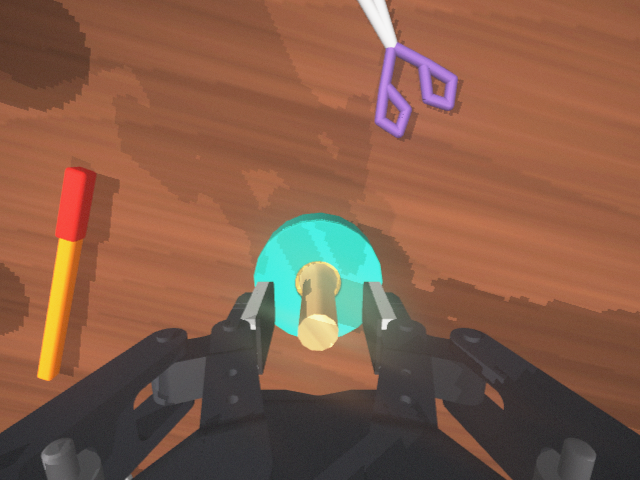

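The knob (318,330) is centred between the pads. I'll raise 2 mm and close.

Emit:
drive_tool:
  linear:
    - [0,0,-2]
    - [0,0,0]
    - [0,0,0]
    - [0,0,0]
    - [0,0,0]
    - [0,0,0]
    - [0,0,0]
    - [0,0,0]
  rot:
    - [0,0,0]
    - [0,0,0]
    - [0,0,0]
    - [0,0,0]
    - [0,0,0]
    - [0,0,0]
    - [0,0,0]
    - [0,0,0]
  hand: [30,10,10,10,10,10,10,10]
  force: 40

```text
t: 5.73
tcp_pos: [0.5979, -0.1382, 0.1198]
tool_rot: [0.992, 0.123, 0.001, 0.0]
force: [1.1, 0.7, -0.1]
finger_gap: 0.169
```

```bash
python3 - <<'E'
from h import *
go((.5985,-.1387,.215))
E
```

```text
t 5.73 tcp [ 597.9 -138.2  119.8] F [ 1.1   0.75 -0.08] M [-0.006  0.005 -0.031] gap 14.4 z [ 1.9e-03  2.0e-04 -1.0e+00] x [0.9695 0.2449 0.0019]
tool delta mm [  0.6   0.7 -95.2] level rot deg [ 0.01 -0.11 -0.  ]
```

Emit:
drive_tool:
  linear:
    - [0,0,-4]
    - [0,0,-8]
    - [0,0,-12]
    - [0,0,-14]
    - [0,0,-14]
    - [0,0,-14]
    - [0,0,-12]
    - [0,0,-10]
    - [0,0,-5]
    - [0,0,0]
    - [0,0,0]
  rot:
    - [0,0,0]
    - [0,0,0]
    - [0,0,0]
    - [0,0,0]
    - [0,0,0]
    - [0,0,0]
    - [0,0,0]
    - [0,0,0]
    - [0,0,0]
    - [0,0,0]
    - [0,0,0]
  hand: [10,10,10,10,10,10,10,10,10,10,10]

```text
t: 6.65
tcp_pos: [0.5968, -0.1379, 0.2235]
tool_rot: [0.992, 0.123, 0.001, 0.0]
force: [-0.4, 0.6, -1.9]
finger_gap: 0.176
```

```bash
python3 - <<'E'
from h import *
save('top','t2.png')
for r in cams.spot_point('tin_rim','top'): print('rim',round(r['score'],2),np.round(r['at']),np.round(px2w('top',r['at'],.06),4))
for r in cams.regions_of('tin','top'): print(r['rect'],r['score'])
go((.531,.1235,.219))
E
```

```text
rim 0.64 [208. 257.] [0.5013 0.2516 0.06  ]
[255.4, 177.2, 289.8, 210.6] 0.84
[191.6, 242.4, 206.3, 274.5] 0.72
t 6.80 tcp [ 596.5 -137.7  222.3] F [ 0.01  0.79 -1.23] M [ 0.008 -0.011  0.033] gap 14.7 z [ 3.e-04  8.e-04 -1.e+00] x [9.695e-01 2.450e-01 5.000e-04]
tool delta mm [   0.5 -269.3    3.5] level rot deg [-0.04 -0.03 -0.  ]
```

Emit:
drive_tool:
  linear:
    - [-4,-12,0]
    - [-6,-18,0]
    - [-7,-23,0]
    - [-7,-24,0]
    - [-7,-24,0]
    - [-7,-24,0]
    - [-7,-24,0]
    - [-7,-24,0]
    - [-7,-24,0]
    - [-7,-22,0]
    - [-6,-18,0]
    - [-4,-12,0]
    - [-2,-8,0]
    - [0,0,0]
    - [0,0,0]
    - [0,0,0]
  rot:
    - [0,0,0]
    - [0,0,0]
    - [0,0,0]
    - [0,0,0]
    - [0,0,0]
    - [0,0,0]
    - [0,0,0]
    - [0,0,0]
    - [0,0,0]
    - [0,0,0]
    - [0,0,0]
    - [0,0,0]
    - [0,0,0]
    - [0,0,0]
    - [0,0,0]
    - [0,0,0]
  hand: [10,10,10,10,10,10,10,10,10,10,10,10,10,10,10,10]

```text
t: 8.13
tcp_pos: [0.4366, 0.1091, 0.2143]
tool_rot: [0.992, 0.123, -0.013, -0.005]
force: [0.3, -0.3, -3.1]
finger_gap: 0.174
```

```bash
python3 - <<'E'
from h import *
save('wrist','w5.png')
for l,z in [('tin_rim',.06),('tin',0)]:
    for r in cams.spot_point(l,'wrist'): print(l,round(r['score'],2),np.round(r['at']),np.round(px2w('wrist',r['at'],z),4))
for r in cams.regions_of('tin','wrist'): print(r['rect'],r['score'])
go((.531,.1235,.219))
E
```

```text
tin_rim 0.76 [345.  88.] [0.5361 0.1183 0.06  ]
tin_rim 0.73 [109.  76.] [0.5086 0.2585 0.06  ]
tin 0.72 [319. 270.] [0.3948 0.0995 0.    ]
tin 0.64 [157.  92.] [0.5074 0.2571 0.    ]
tin 0.62 [341. 100.] [0.5361 0.1172 0.    ]
[66.6, 25.4, 215.3, 148.3] 0.75
[283.0, 33.4, 398.5, 161.7] 0.66
t 8.33 tcp [437.2 108.6 214.4] F [-0.76 -0.34 -2.14] M [-0.014 -0.016  0.055] gap 14.6 z [-0.0262  0.0062 -0.9996] x [ 0.9699  0.2425 -0.0239]
tool delta mm [94.5  8.2 -6.9] level rot deg [-0.71  1.37 -0.  ]
```

View pics/w5.png

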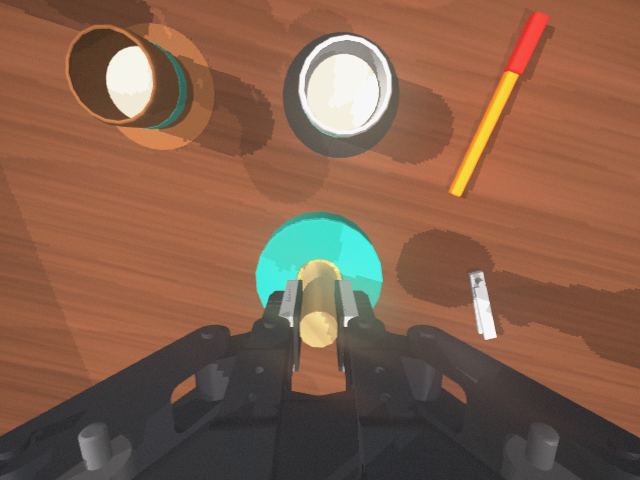

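The open aluminium tin shows its rim centred at (345,86), and the lids hang well from the knob. I'll level and go closer for a last measurement.

Emit:
drive_tool:
  linear:
    - [8,3,-2]
    - [10,4,-2]
    - [10,4,0]
    - [8,3,0]
    - [5,1,0]
    - [2,0,0]
    - [0,0,0]
    - [0,0,0]
  rot:
    - [-0.3,0.7,0]
    - [-0.3,0.6,0]
    - [0,0,0]
    - [0,0,0]
    - [0,0,0]
    - [0,0,0]
    - [0,0,0]
    - [0,0,0]
  hand: [10,10,10,10,10,10,10,10]

```text
t: 9.0
tcp_pos: [0.4908, 0.1015, 0.2189]
tool_rot: [0.993, 0.12, 0.003, 0.0]
force: [-0.5, -0.0, -2.1]
finger_gap: 0.171
```

```bash
python3 - <<'E'
from h import *
p,A=st(); M=cam('wrist')
im=save('wrist','w6.png')
for l,z in [('tin_rim',.06)]:
    for r in cams.spot_point(l,'wrist'): print(l,round(r['score'],2),np.round(r['at']),np.round(px2w('wrist',r['at'],z),4))
k=p-np.array([0,0,.048]); print('knob pred px (TCP-48mm)',w2px('wrist',k,M))
for r in cams.spot_point('knob_top','wrist'): print('knob',round(r['score'],2),np.round(r['at']),np.round(px2w('wrist',r['at'],k[2],M),4))
# predicted rim outline for viewing
v=im[:,:,::-1].copy()
c=np.array([.5365,.118,.06])
for rad,col in((.0275,(0,0,255)),):
    for a in np.linspace(0,6.28,60):
        q=w2px('wrist',c+rad*np.array([np.cos(a),np.sin(a),0]),M); cv2.circle(v,tuple(int(round(x)) for x in q),1,col,-1)
cv2.imwrite('pics/w6v.png',v); go(c+[0,0,.16])
E
```

```text
t 9.00 tcp [490.8 101.5 218.9] F [-0.47 -0.01 -2.06] M [-0.001 -0.002 -0.013] gap 14.6 z [ 6.6e-03  3.0e-04 -1.0e+00] x [0.9712 0.238  0.0065]
tin_rim 0.72 [308. 179.] [0.5357 0.1193 0.06  ]
tin_rim 0.68 [ 91. 167.] [0.5091 0.2603 0.06  ]
knob pred px (TCP-48mm) [317.22477852 328.69207174]
knob 0.84 [320. 329.] [0.4911 0.1004 0.1709]
t 9.15 tcp [490.1 101.6 218.9] F [-1.28 -0.89 -1.96] M [-0.029 -0.047 -0.003] gap 14.4 z [ 5.9e-03  3.0e-04 -1.0e+00] x [0.9712 0.2382 0.0058]
tool delta mm [48.9 -4.9 -0.9] level rot deg [ 0.06 -0.33 -0.  ]
```

View pics/w6v.png

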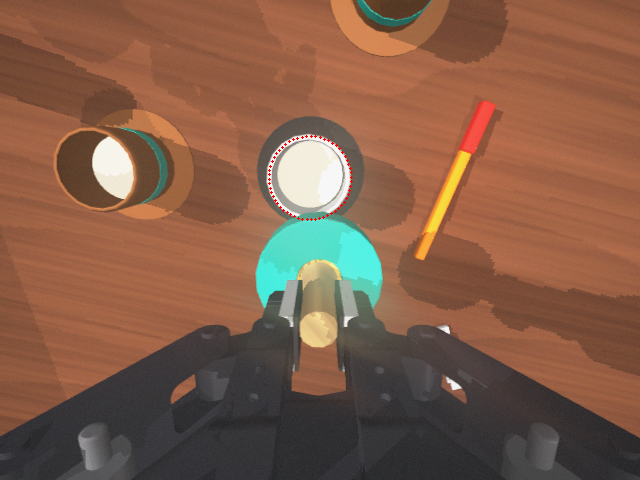

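The red overlay (rim circle at 0.5365, 0.118) matches the tin mouth at (309,177). I'll move over it.

Emit:
drive_tool:
  linear:
    - [6,-1,0]
    - [10,-1,0]
    - [10,-1,0]
    - [8,-1,0]
    - [6,-1,0]
    - [4,-0.5,0]
    - [2,0,0]
    - [0,0,0]
    - [0,0,0]
    - [0,0,0]
  rot:
    - [0,-0.3,0]
    - [0,0,0]
    - [0,0,0]
    - [0,0,0]
    - [0,0,0]
    - [0,0,0]
    - [0,0,0]
    - [0,0,0]
    - [0,0,0]
    - [0,0,0]
  hand: [10,10,10,10,10,10,10,10,10,10]

```text
t: 9.98
tcp_pos: [0.5378, 0.1207, 0.2183]
tool_rot: [0.993, 0.121, -0.0, 0.0]
force: [-0.3, 0.8, -1.7]
finger_gap: 0.172
```

```bash
python3 - <<'E'
from h import *
go((.5365,.1187,.185))
E
```

```text
t 9.98 tcp [537.8 120.7 218.3] F [-0.31  0.76 -1.66] M [ 0.02  -0.002 -0.014] gap 14.7 z [-7.e-04 -8.e-04 -1.e+00] x [ 9.709e-01  2.395e-01 -8.000e-04]
tool delta mm [-1.7  1.6 33.3] level rot deg [0.04 0.05 0.  ]
```

Emit:
drive_tool:
  linear:
    - [-1,1,6]
    - [-0.7,0.6,8]
    - [0,0,8]
    - [0,0,5]
    - [0,0,3]
    - [0,0,0]
    - [0,0,0]
  rot:
    - [0,0,0]
    - [0,0,0]
    - [0,0,0]
    - [0,0,0]
    - [0,0,0]
    - [0,0,0]
    - [0,0,0]
  hand: [10,10,10,10,10,10,10]

```text
t: 10.57
tcp_pos: [0.5341, 0.1179, 0.184]
tool_rot: [0.993, 0.12, -0.003, 0.0]
force: [1.5, 0.3, -2.7]
finger_gap: 0.17
```

```bash
python3 - <<'E'
from h import *
go((.5365,.1187,.16))
save('scene','s2.png'); im=cv2.imread('pics/s2.png')[150:300,250:450]; cv2.imwrite('pics/s2c.png',cv2.resize(im,None,fx=4,fy=4,interpolation=cv2.INTER_CUBIC))
E
```

```text
t 10.57 tcp [534.1 117.9 184. ] F [ 1.52  0.3  -2.66] M [ 0.061  0.007 -0.032] gap 14.5 z [-0.0053 -0.001  -1.    ] x [ 0.9711  0.2387 -0.0053]
tool delta mm [ 2.7 -0.2 24. ] level rot deg [-0.02  0.31 -0.  ]
```

View pics/s2c.png

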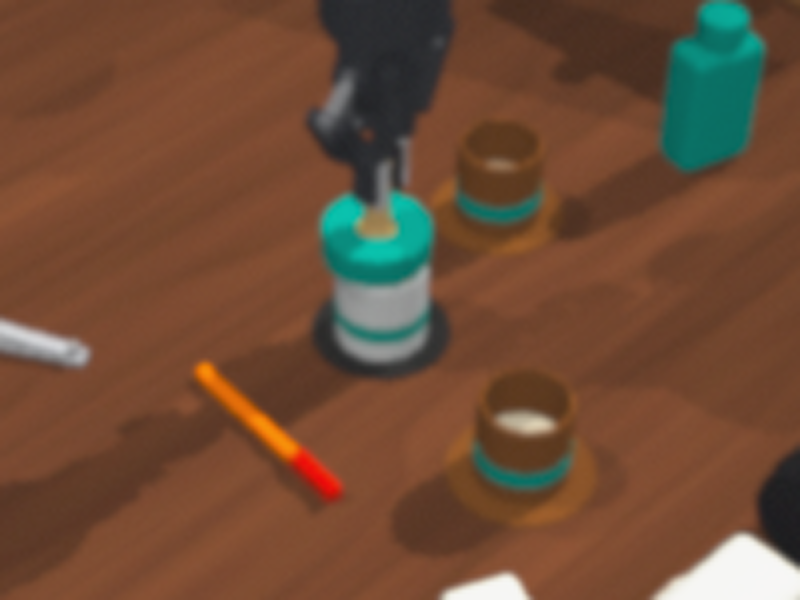

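The lids hang level above the tin. I'll correct 2.5 mm in x, then descend slowly.

Emit:
drive_tool:
  linear:
    - [1.5,0,0]
    - [1,0,0]
    - [0,0,0]
    - [0,0,2]
    - [0,0,2]
    - [0,0,2]
    - [0,0,0]
    - [0,0,0]
  rot:
    - [0,0.3,0]
    - [0,0,0]
    - [0,0,0]
    - [0,0,0]
    - [0,0,0]
    - [0,0,0]
    - [0,0,0]
    - [0,0,0]
  hand: [10,10,10,10,10,10,10,10]

```text
t: 11.28
tcp_pos: [0.5379, 0.1187, 0.1788]
tool_rot: [0.993, 0.12, 0.002, 0.0]
force: [-0.1, 0.5, -2.3]
finger_gap: 0.168
```

```bash
python3 - <<'E'
from h import *
go((.5365,.1187,.16))
E
```

```text
t 11.28 tcp [537.9 118.7 178.8] F [-0.13  0.55 -2.28] M [0.061 0.013 0.041] gap 14.4 z [ 4.e-03  4.e-04 -1.e+00] x [0.971  0.239  0.0039]
tool delta mm [-1.4 -0.3 18.8] level rot deg [ 0.03 -0.23 -0.  ]
```

Emit:
drive_tool:
  linear:
    - [-1,0,2]
    - [0,0,2]
    - [0,0,2]
    - [0,0,2]
    - [0,0,2]
    - [0,0,2]
    - [0,0,0]
    - [0,0,0]
  rot:
    - [0,-0.2,0]
    - [0,0,0]
    - [0,0,0]
    - [0,0,0]
    - [0,0,0]
    - [0,0,0]
    - [0,0,0]
    - [0,0,0]
  hand: [10,10,10,10,10,10,10,10]

```text
t: 11.95
tcp_pos: [0.5367, 0.1184, 0.1651]
tool_rot: [0.993, 0.12, -0.0, 0.0]
force: [0.7, -0.7, -1.6]
finger_gap: 0.171
```

```bash
python3 - <<'E'
from h import *
go((.5365,.1187,.16))
E
```

```text
t 11.95 tcp [536.7 118.4 165.1] F [ 0.69 -0.72 -1.63] M [0.023 0.012 0.004] gap 14.6 z [-6.e-04 -5.e-04 -1.e+00] x [ 9.710e-01  2.389e-01 -7.000e-04]
tool delta mm [-0.1 -0.3  5.1] level rot deg [0.02 0.04 0.  ]
```

Emit:
drive_tool:
  linear:
    - [0,0,1.5]
    - [0,0,1.5]
    - [0,0,1.5]
    - [0,0,1.5]
    - [0,0,1]
    - [0,0,0]
    - [0,0,0]
  rot:
    - [0,0,0]
    - [0,0,0]
    - [0,0,0]
    - [0,0,0]
    - [0,0,0]
    - [0,0,0]
    - [0,0,0]
  hand: [10,10,10,10,10,10,10]

```text
t: 12.53
tcp_pos: [0.5373, 0.1184, 0.1579]
tool_rot: [0.993, 0.12, 0.001, 0.0]
force: [-0.7, -0.0, -1.6]
finger_gap: 0.168
```

```bash
python3 - <<'E'
from h import *
go((.5365,.1187,.156))
E
```

```text
t 12.53 tcp [537.3 118.4 157.9] F [-0.74 -0.01 -1.62] M [ 0.051 -0.012 -0.002] gap 14.3 z [ 1.1e-03 -5.0e-04 -1.0e+00] x [0.971  0.2389 0.001 ]
tool delta mm [-0.7 -0.4  1.9] level rot deg [ 0.04 -0.05 -0.  ]
```

Emit:
drive_tool:
  linear:
    - [-0.4,0,0.6]
    - [0,0,0.6]
    - [0,0,0.6]
    - [0,0,0.6]
  rot:
    - [0,0,0]
    - [0,0,0]
    - [0,0,0]
    - [0,0,0]
  hand: [10,10,10,10]

```text
t: 12.87
tcp_pos: [0.5373, 0.1183, 0.1559]
tool_rot: [0.993, 0.12, 0.001, 0.0]
force: [-0.0, -0.8, -0.9]
finger_gap: 0.171
```

Emit:
drive_tool:
  linear:
    - [0,0,0.6]
    - [0,0,0.6]
  rot:
    - [0,0,0]
    - [0,0,0]
  hand: [10,10]

```text
t: 13.03
tcp_pos: [0.5373, 0.1183, 0.1546]
tool_rot: [0.993, 0.12, 0.001, 0.0]
force: [-0.2, -0.2, -1.3]
finger_gap: 0.17
```

Emit:
drive_tool:
  linear:
    - [0,0,0.6]
    - [0,0,0.6]
  rot:
    - [0,0,0]
    - [0,0,0]
  hand: [10,10]

```text
t: 13.2
tcp_pos: [0.5373, 0.1184, 0.1533]
tool_rot: [0.993, 0.12, 0.001, 0.0]
force: [-0.3, 0.6, -1.2]
finger_gap: 0.175
```

Emit:
drive_tool:
  linear:
    - [0,0,0.6]
    - [0,0,0.6]
  rot:
    - [0,0,0]
    - [0,0,0]
  hand: [10,10]

```text
t: 13.37
tcp_pos: [0.5373, 0.1184, 0.152]
tool_rot: [0.993, 0.12, 0.001, 0.0]
force: [1.5, -0.5, -1.4]
finger_gap: 0.17
```

Emit:
drive_tool:
  linear:
    - [0,0,0.5]
    - [0,0,0.5]
  rot:
    - [0,0,0]
    - [0,0,0]
  hand: [10,10]

```text
t: 13.53
tcp_pos: [0.5373, 0.1183, 0.1508]
tool_rot: [0.993, 0.12, 0.001, 0.0]
force: [-0.4, 0.6, -0.4]
finger_gap: 0.168
```

Emit:
drive_tool:
  linear:
    - [0,0,0.5]
    - [0,0,0.5]
  rot:
    - [0,0,0]
    - [0,0,0]
  hand: [10,10]

```text
t: 13.7
tcp_pos: [0.5373, 0.1183, 0.1497]
tool_rot: [0.993, 0.12, 0.001, 0.0]
force: [1.1, 0.5, -0.3]
finger_gap: 0.171
```

Emit:
drive_tool:
  linear:
    - [0,0,0.5]
  rot:
    - [0,0,0]
  hand: [10]

```text
t: 13.78
tcp_pos: [0.5373, 0.1183, 0.1491]
tool_rot: [0.993, 0.12, 0.001, 0.0]
force: [-0.0, -0.3, -1.4]
finger_gap: 0.167
```

Emit:
drive_tool:
  linear:
    - [0,0,0.5]
    - [0,0,0.5]
  rot:
    - [0,0,0]
    - [0,0,0]
  hand: [10,10]

```text
t: 13.95
tcp_pos: [0.5375, 0.1184, 0.149]
tool_rot: [0.993, 0.12, 0.001, 0.0]
force: [-0.6, -0.2, 5.4]
finger_gap: 0.168
```

Emit:
drive_tool:
  linear:
    - [0,0,0.5]
    - [0,0,0.5]
  rot:
    - [0,0,0]
    - [0,0,0]
  hand: [10,10]

```text
t: 14.12
tcp_pos: [0.5374, 0.1184, 0.149]
tool_rot: [0.993, 0.12, 0.002, 0.0]
force: [-1.9, -0.6, 4.7]
finger_gap: 0.168
```

Emit:
drive_tool:
  linear:
    - [0,0,0.5]
  rot:
    - [0,0,0]
  hand: [10]

```text
t: 14.2
tcp_pos: [0.5374, 0.1184, 0.149]
tool_rot: [0.993, 0.12, 0.002, 0.0]
force: [-1.1, 0.1, 5.3]
finger_gap: 0.168
```

Contact: z stalls at 0.149 with +5 N, so the soap is about 29 mm high. I'll relax the push, check, then open.

Emit:
drive_tool:
  linear:
    - [0,0,0]
    - [0,0,0]
    - [0,0,0]
  rot:
    - [0,0,0]
    - [0,0,0]
    - [0,0,0]
  hand: [10,10,10]

```text
t: 14.45
tcp_pos: [0.5375, 0.1184, 0.149]
tool_rot: [0.993, 0.12, 0.002, 0.001]
force: [-1.0, 0.3, 2.7]
finger_gap: 0.17
```

Emit:
drive_tool:
  linear:
    - [0,0,0]
    - [0,0,0]
    - [0,0,0]
    - [0,0,0]
    - [0,0,0]
    - [0,0,0]
    - [0,0,0]
  rot:
    - [0,0,0]
    - [0,0,0]
    - [0,0,0]
    - [0,0,0]
    - [0,0,0]
    - [0,0,0]
    - [0,0,0]
  hand: [20,30,40,60,85,85,85]

```text
t: 15.03
tcp_pos: [0.5379, 0.1184, 0.148]
tool_rot: [0.993, 0.12, 0.002, 0.001]
force: [0.0, 0.3, -0.1]
finger_gap: 0.988
```

```bash
python3 - <<'E'
from h import *
go((.537,.1184,.149)); print(cams.camera_model('wrist')['tvec'])
save('wrist','w7.png')
for l,z in [('knob_top',.101),('outer_lid',.042)]:
    for r in cams.spot_point(l,'wrist')[:2]: print(l,round(r['score'],2),np.round(r['at']),np.round(px2w('wrist',r['at'],z),4))
E
```

```text
t 15.03 tcp [537.9 118.4 148. ] F [ 0.02  0.26 -0.12] M [0.043 0.008 0.004] gap 84.4 z [ 4.7e-03 -5.0e-04 -1.0e+00] x [0.971  0.239  0.0045]
tool delta mm [-0.9 -0.2 -1. ] level rot deg [ 0.09 -0.26 -0.  ]
[-0.01423799  0.5398953   0.37015706]
knob_top 0.92 [318. 331.] [0.5374 0.118  0.101 ]
outer_lid 0.65 [314. 279.] [0.5349 0.1194 0.042 ]
```

View pics/w7.png

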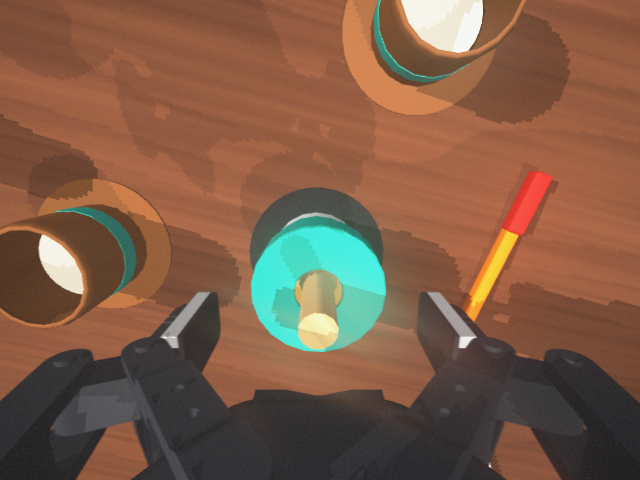

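Released; the knob (318,331) stands upright and the outer lid sits on the rim. Next I measure the outer lid's centre.

```bash
python3 - <<'E'
from h import *
im=cv2.imread('pics/w7.png'); h=cv2.cvtColor(im,cv2.COLOR_BGR2HSV)
m=cv2.inRange(h,(80,120,120),(100,255,255)); n,l,s,c=cv2.connectedComponentsWithStats(m)
# outline of the lid's top
lab=l[255,330]; cs,_=cv2.findContours((l==lab).astype(np.uint8),cv2.RETR_EXTERNAL,cv2.CHAIN_APPROX_NONE)
M=cam('wrist'); w=np.array([px2w('wrist',q[0],.063,M)[:2] for q in max(cs,key=len)])
hull=cv2.convexHull((w*1e5).astype(np.float32))/1e5
print(cv2.minEnclosingCircle((w*1e3).astype(np.float32)))
go((.537,.1184,.125))
E
```

```text
((539.3692016601562, 118.42352294921875), 35.692813873291016)
t 15.18 tcp [537.9 118.4 148. ] F [-0.38  0.66 -0.4 ] M [-0.01  -0.032 -0.007] gap 84.8 z [ 4.7e-03 -5.0e-04 -1.0e+00] x [0.971  0.239  0.0045]
tool delta mm [-1.  -0.3 23. ] level rot deg [ 0.09 -0.26 -0.  ]
```

Emit:
drive_tool:
  linear:
    - [-1,0,3]
    - [0,0,4]
    - [0,0,4]
    - [0,0,4]
    - [0,0,3]
    - [0,0,0]
    - [0,0,0]
  rot:
    - [0,-0.25,0]
    - [0,0,0]
    - [0,0,0]
    - [0,0,0]
    - [0,0,0]
    - [0,0,0]
    - [0,0,0]
  hand: [85,85,85,85,85,85,85]

```text
t: 15.77
tcp_pos: [0.5366, 0.1181, 0.1276]
tool_rot: [0.993, 0.12, -0.001, 0.001]
force: [-0.1, 0.3, -1.2]
finger_gap: 0.997
```

```bash
python3 - <<'E'
from h import *
go((.537,.1184,.109))
E
```

```text
t 15.77 tcp [536.6 118.1 127.6] F [-0.06  0.29 -1.24] M [-0.023 -0.065  0.012] gap 85.1 z [-9.0e-04 -1.6e-03 -1.0e+00] x [ 0.971   0.239  -0.0012]
tool delta mm [ 0.5 -0.3 18.6] level rot deg [0.08 0.07 0.  ]
```

Emit:
drive_tool:
  linear:
    - [0.5,0,3]
    - [0.3,0,3]
    - [0,0,3]
    - [0,0,3]
    - [0,0,3]
    - [0,0,1]
    - [0,0,0]
    - [0,0,0]
  rot:
    - [0,0,0]
    - [0,0,0]
    - [0,0,0]
    - [0,0,0]
    - [0,0,0]
    - [0,0,0]
    - [0,0,0]
    - [0,0,0]
  hand: [85,85,85,85,85,85,85,85]

```text
t: 16.43
tcp_pos: [0.5376, 0.1183, 0.1097]
tool_rot: [0.993, 0.12, -0.0, 0.001]
force: [0.7, -0.6, -0.8]
finger_gap: 0.996
```

```bash
python3 - <<'E'
from h import *
go((.5375,.1182,.109))
save('wrist','w8.png')
E
```

```text
t 16.43 tcp [537.6 118.3 109.7] F [ 0.67 -0.63 -0.82] M [-0.037 -0.003  0.03 ] gap 85.0 z [-8.0e-04 -1.6e-03 -1.0e+00] x [ 0.971   0.239  -0.0012]
tool delta mm [-0.1  0.   0.7] level rot deg [0.08 0.07 0.  ]
```

View pics/w8.png

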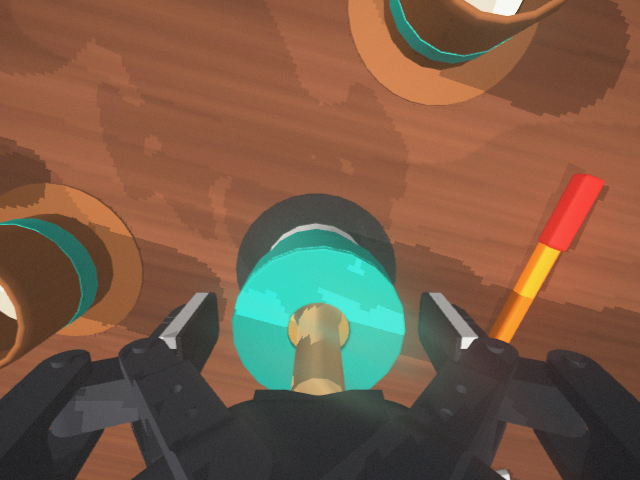

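The lid is centred between the pads (lid columns 233–405, pads 217–420). Closing gently.

Emit:
drive_tool:
  linear:
    - [0,0,0]
    - [0,0,0]
    - [0,0,0]
    - [0,0,0]
    - [0,0,0]
    - [0,0,0]
    - [0,0,0]
    - [0,0,0]
    - [0,0,0]
  rot:
    - [0,0,0]
    - [0,0,0]
    - [0,0,0]
    - [0,0,0]
    - [0,0,0]
    - [0,0,0]
    - [0,0,0]
    - [0,0,0]
    - [0,0,0]
  hand: [80,76,73,71,69,67,64,60,60]
  force: 30

```text
t: 17.23
tcp_pos: [0.5379, 0.1183, 0.1109]
tool_rot: [0.993, 0.121, 0.0, 0.001]
force: [-0.4, -0.7, -0.7]
finger_gap: 0.778
```

```bash
python3 - <<'E'
from h import *
go((.5375,.1182,.1095))
E
```

```text
t 17.23 tcp [537.9 118.3 110.9] F [-0.36 -0.69 -0.67] M [ 0.014 -0.036 -0.05 ] gap 66.4 z [ 8.0e-04 -1.7e-03 -1.0e+00] x [9.710e-01 2.393e-01 4.000e-04]
tool delta mm [-0.4 -0.   1.4] level rot deg [ 0.1  -0.02 -0.  ]
```

Emit:
drive_tool:
  linear:
    - [0,0,-2]
    - [0,0,-3]
    - [0,0,-4]
    - [0,0,-4]
    - [0,0,-4]
    - [0,0,-3]
    - [0,0,0]
  rot:
    - [0,0,0]
    - [0,0,0]
    - [0,0,0]
    - [0,0,0]
    - [0,0,0]
    - [0,0,0]
    - [0,0,0]
  hand: [60,60,60,60,60,60,60]

```text
t: 17.82
tcp_pos: [0.5375, 0.1183, 0.1321]
tool_rot: [0.993, 0.12, -0.0, 0.001]
force: [-0.2, 0.5, -0.3]
finger_gap: 0.776
```

```bash
python3 - <<'E'
from h import *
go((.5377,.1182,.2209))
E
```

```text
t 17.82 tcp [537.5 118.3 132.1] F [-0.19  0.53 -0.29] M [-0.061 -0.008 -0.037] gap 66.3 z [-6.0e-04 -1.7e-03 -1.0e+00] x [ 0.971   0.2391 -0.001 ]
tool delta mm [  0.1   0.3 -88.8] level rot deg [0.08 0.06 0.  ]
```

Emit:
drive_tool:
  linear:
    - [0,0,-3]
    - [0,0,-5]
    - [0,0,-6]
    - [0,0,-6]
    - [0,0,-6]
    - [0,0,-6]
    - [0,0,-5]
    - [0,0,-3]
    - [0,0,0]
  rot:
    - [0,0,0]
    - [0,0,0]
    - [0,0,0]
    - [0,0,0]
    - [0,0,0]
    - [0,0,0]
    - [0,0,0]
    - [0,0,0]
    - [0,0,0]
  hand: [60,60,60,60,60,60,60,60,60]

```text
t: 18.57
tcp_pos: [0.5376, 0.1184, 0.1775]
tool_rot: [0.993, 0.12, 0.0, 0.001]
force: [0.2, 0.4, -1.2]
finger_gap: 0.782
```

```bash
python3 - <<'E'
from h import *
go((.5377,.1182,.2209))
E
```

```text
t 18.57 tcp [537.6 118.4 177.5] F [ 0.2   0.37 -1.23] M [ 0.021  0.021 -0.003] gap 66.8 z [ 0.001  -0.0016 -1.    ] x [9.710e-01 2.391e-01 6.000e-04]
tool delta mm [  0.1   0.3 -43.4] level rot deg [ 0.1  -0.03 -0.  ]
```

Emit:
drive_tool:
  linear:
    - [0,0,-4]
    - [0,0,-6]
    - [0,0,-7]
    - [0,0,-7]
    - [0,0,-7]
    - [0,0,-6]
    - [0,0,-5]
    - [0,0,-3]
    - [0,0,0]
    - [0,0,0]
    - [0,0,0]
  rot:
    - [0,0,0]
    - [0,0,0]
    - [0,0,0]
    - [0,0,0]
    - [0,0,0]
    - [0,0,0]
    - [0,0,0]
    - [0,0,0]
    - [0,0,0]
    - [0,0,0]
    - [0,0,0]
  hand: [60,60,60,60,60,60,60,60,60,60,60]

```text
t: 19.48
tcp_pos: [0.5373, 0.1185, 0.2279]
tool_rot: [0.993, 0.12, 0.001, 0.001]
force: [-0.3, -0.3, -1.1]
finger_gap: 0.775
```

```bash
python3 - <<'E'
from h import *
st()
save('scene','s3.png'); im=cv2.imread('pics/s3.png')[120:270,250:450]; cv2.imwrite('pics/s3c.png',cv2.resize(im,None,fx=4,fy=4,interpolation=cv2.INTER_CUBIC))
for r in cams.spot_point('knob_top','scene')[:2]: print(round(r['score'],2),np.round(r['at']),np.round(px2w('scene',r['at'],.101),4))
E
```

```text
t 19.48 tcp [537.3 118.5 227.9] F [-0.27 -0.28 -1.06] M [0.023 0.012 0.005] gap 66.2 z [ 0.0014 -0.0016 -1.    ] x [9.710e-01 2.391e-01 9.000e-04]
0.63 [346. 199.] [0.5297 0.1288 0.101 ]
```

View pics/s3c.png

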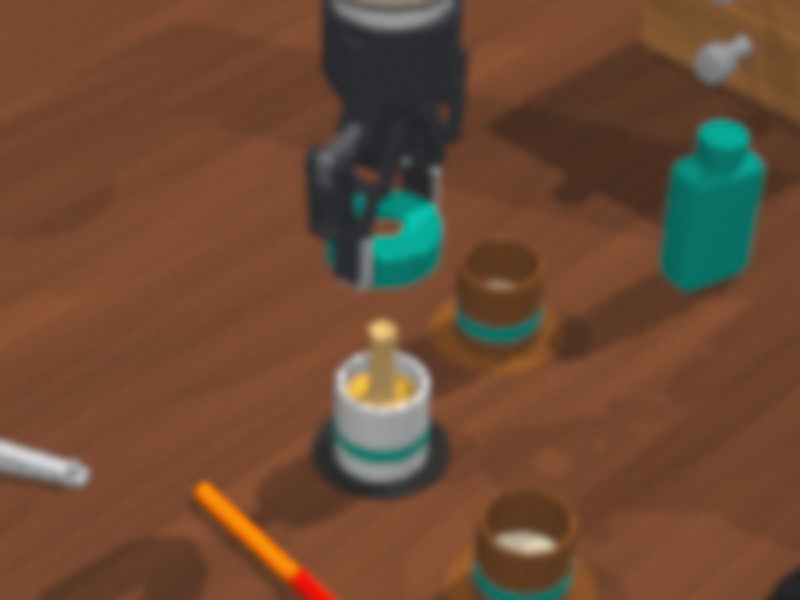

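The outer lid is held level well above the knob, at crop (385,240). The press lid stands upright in the tin with its knob top at (382,328), and the surroundings look undisturbed. Handing in.

```bash
python3 -c "
from h import *
print(order.sign_off())"
```

```text
the job is handed in; nothing more can be done
None
```

The job is handed in at about 19.5 s on the robot's clock, with the arm still holding the outer lid level in the air. Sign-off gave no verdict.

- **Nested lids:** I carried both by the knob to the aluminium tin and lowered them until the outer lid sat on the rim. Still gripping the knob, I felt the press lid stop on the soap. The height stalled and the force rose to about 5 N, which puts the soap about 29 mm above the table. I eased the push to about 3 N before letting go.
- **Outer lid:** I took it by its sides at about 66 mm measured opening and lifted it 117 mm straight up. Its lower edge is now about 58 mm above the knob top.

**Last checks:**
- The tool is within about 0.1° of vertical, and the force reads about -1.1 N, close to the outer lid's weight alone.
- The last scene picture shows the press lid upright in the tin and everything near it where it was. That view was a crop, so I did not recheck the charger, scissors or brush at the end.
- **Disagreement:** the scene-camera network put the knob top about 1 cm from where the wrist camera had it. I put this down to the coarser view and did not check it further, since the picture shows the knob upright in the tin.

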